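# Check a hand pressure gauge on the desk tester

### The job

Check the orange hand gauge on the grey desk tester: first turn the tester's black knob clockwise until its white pointer stands at the green arrow on the dial, and let go of it. Then pick up the gauge, press its steel coupler squarely (in line with the nipple) onto the tilted nipple until it snaps home, and keep pushing against the nipple's spring until its red ring has gone into the boss. Finish while still gripping the gauge and holding the nipple pushed in like that, and leave the other things on the desk alone.

Things in the scene. Friction and masses are not known exactly. Their poses are not given: they have to be found in the camera images.
- tester: Grey bench tester, fixed to the desk, 116 x 190 mm (its x and y), top at z = 51 mm; origin at the centre of its underside, front faces -x, z up. On top, the knob stands at (-2, 48) mm; at the other end a steel boss 42 mm across at the foot, 31 mm above, holds the nipple, leaning 25 degrees (0.44 rad) from upright towards -x. The boss's mouth lies at (9, -48, 75) mm.
- knob (a joint): Angle of the black pressure knob (rad); grows clockwise seen from above, range 0 to 4.5, at 0 its white pointer points to the tester's front (-x). Stays where it is left (friction about 0.04 N m).
- set_mark (a joint): Angle of the green set arrow on the dial (rad), in the same sense and from the same zero as joint knob: the pointer stands at the arrow when both values are equal. It cannot be touched.
- knob_grip (a point): Point on the knob's upright axis at the height to grip it. The grip is a cross bar 14 mm thick, 40 mm long, from 21 mm below this point to 9.5 mm above it, on a disc 42 mm across; its x axis (turns with the knob) lies along the bar, y across it, and the pointer is at the -x end.
- knob_pointer (a point): Point at the tip of the knob's white pointer, 26 mm from the knob's axis, just over the dial.
- mark_tip (a point): Point at the inner tip of the green arrow, 26 mm from the knob's axis, at the same height as the pointer's.
- nipple_tip (a point): Centre of the nipple's flat end, moving with it; z axis points out along the nipple (25 degrees from upright). A 10 mm steel stem with a brass head: 9 mm across at the tip, widening over 6 mm to 17 mm, narrowing to the stem 8.5 to 12 mm below the tip. The tip stands 42 mm out of the boss; the red ring is the 6 mm of stem next to the boss.
- nipple (a joint): How far the nipple is pushed into its boss (m): 0 free, 0.010 at its stop. Its spring pushes back with about 9 N at the start, 13 N at 6 mm, 16 N at 10 mm.
- gauge: Orange hand gauge standing upright on the desk, 104 mm tall, 0.15 to 0.3 kg; origin at the centre of its open lower end, z up along its axis. From 33 to 104 mm it is a plastic body with flat sides: 30 mm across its y, 38 mm across its x, black rubber panels on the +y and -y sides, small screen on the -x side. Grip it across y, about 70 mm above the origin.
- gauge_seat (a point): Closed upper end of the bore in the gauge's coupler, on its axis, 26 mm above the gauge's origin. The coupler is a steel tube 34 mm across, bore 19 mm, open below. Two sprung balls in the bore snap under the nipple's head (about 6 N); the nipple's tip then stands at this point. Any turn about its own axis fits.
- calculator: Desk calculator, 150 x 104 x 28 mm, bystander; origin under its centre.
- glue_stick: Standing green glue stick, 25 mm across, 90 mm tall, bystander; origin under its centre.
- staple_box: Small red box, 36 x 52 x 22 mm, bystander; origin under its centre.

How it is judged:
On the way, in this order (a step that is already met when the one before it is completed fails the run):
1. the knob's pointer stands at the green arrow and the knob is let go (distance between knob_pointer and mark_tip below 0.0035 m and contact force between the fingers and knob below 0.3 N), for 0.2 s.
2. the coupler is snapped home on the nipple, in line with it (angle between the z axis of gauge and the z axis of nipple_tip, either way round below 0.16 rad and z of nipple_tip in the frame of gauge above 0.023 m and distance between nipple_tip and gauge_seat below 0.005 m), for 0.2 s.
At the end, for the whole second after the job is handed in: Pointer within 3.5 mm (0.13 rad) of the green arrow; gauge snapped home (nipple tip 23 mm or more up the bore, within 5 mm of its seat), in line with the nipple within 0.14 rad; the fingers still grip it, at rest, and hold the nipple in by more than 5 mm against its spring (over 5 N) (distance between knob_pointer and mark_tip below 0.0035 m and angle between the z axis of gauge and the z axis of nipple_tip, either way round below 0.14 rad and value of joint nipple above 0.005 m and contact force between gauge and tester above 5 N and contact force between the fingers and gauge above 3 N and linear speed of gauge below 0.02 m/s and z of nipple_tip in the frame of gauge above 0.023 m and distance between nipple_tip and gauge_seat below 0.005 m); the arm keeps its last pose, push and grip.
It fails at once if a bystander (calculator, glue stick, staple box) is moved by more than 3 cm (distance of any of calculator, glue_stick, staple_box from where it was at the start of the episode above 0.03 m).
It also fails if it takes over 50 s, if anything falls off the work surface, if the arm or the gripper's body presses on something with over 40 N, if the wrist force passes 120 N, or if a joint passes its speed limit or range.

### The arm

A 6-joint arm with a two-finger parallel gripper is mounted at the origin on a cart in front of the work surface, level with it; the furniture and walls round the work are solid. World frame = base frame: x ahead of the robot, y to its left, z up, the work surface at z = 0. Lengths are in m, angles in rad, forces in N, time in s.
With the tool pointing down it reaches from about 0.25 to 0.775 m from the base axis. Payload 4 kg.
Tool frame: the origin (TCP) lies at the centre of the arm's flange, where the gripper is bolted on; the fingertips stand 199 mm ahead of it and the grasp point (between the pads) lies 180 mm ahead of it (robot.tcp_to_tips is the z of the fingertips in the tool frame, in m); z points along the fingers, y is the line along which they close (so a half turn about z gives the same grasp; the last joint's range is limited). The gripper opens to 94 mm and grips with 3 to 60 N. Pads are 16 mm wide; open, the fingers measure 119 mm over their backs; the gripper's body (75 mm by 177 mm) begins 78 mm behind the grasp point.
Start: joints at [-1.414, 0.087, 1.371, -0, 1.684, -0.103], TCP at [0.141, -0.532, 0.405] pointing down, gripper open.
Joint ranges: [-3.1, 3.1], [-0.76, 2.03], [0.27, 2.55], [-1.08, 4.22], [0.17, 2.65], [-2.57, 2.57]. Speed limits (rad/s): [2.79, 2.79, 3.14, 3.14, 3.14, 3.14].

### API

Orientations are given as [roll, pitch, yaw] about the fixed x, y, z axes, in that order (R = Rz(yaw) Ry(pitch) Rx(roll)).
In Python, from bench import robot gives the robot as it stands.
- The arm moves only by the tool play_rows, never from a script. Its arguments are lists of equal length, an entry for each row: "translation": the shift along the tool's x, y, z scaled (see below), a list of three; "twist": the turn, a rotation vector about the tool's x, y, z scaled (see below), a list of three; "gripper": the opening, from -1 (shut) to 1 (fully open). A call has 1 to 8 rows; each row shifts and turns the commanded pose from where the row before left it, along the tool's axes as they then stand; what a row does not reach is not made up. The controller multiplies each number of a shift by 0.04 m and each number of a turn by 0.1 rad. A row lasts 1/10 s, in which the tool goes at most 50 mm and 8.59 degrees, less where a joint would pass 70% of its speed; a pose out of reach is approached as far as the arm can. A call with a number of a shift or a turn outside -1 to 1 is refused whole. A call with a gripper value outside its range is refused whole. The fingers move at their own pace and stop on an object; the grip force is fixed at half the most. Time passes only in rows, so rows that do not move let the fingers close. It gives the time, the measured TCP pose, the force, the opening and the grip force at its end, in the units of the state.
- robot.get_obs(): the state, without advancing time (a new reading comes with each control period).
- robot.snapshot(name): name is "scene" or "top" or "wrist"; returns the picture (384x512x3 uint8, red, green, blue); there is no depth.
- robot.camera_model(name): a dict with "camera_matrix" (3x3 intrinsics, pixels), "rvec" (rotation vector, rad) and "tvec" (3), from world to camera coordinates, as OpenCV has them. Camera axes: x right, y down, z forward; pixel columns grow to the right and rows downward; lengths in m; the calibration is good to about 2 mm. A picture is of the moment at which its call begins: read the wrist's pose just before it. camera_model takes no time and is no camera call; for the wrist camera it gives the pose at the moment of the call.
- robot.close_job(): hands the job in; it is judged then, once.
Trained networks look in the newest picture that a camera, given by its name, has taken for a name from the list of things; names that differ only in an ending like _2 or _b are one class to them, and where a whole thing is asked for, a point or a joint stands for the part that bears it (a point fixed in the world has none). Each returns a list of dicts, best first, with "score" (0 to 1); they miss things now and then, are a little off and sometimes report something else, mostly with a low value. They report only what shows in the picture. A call takes as long as a camera call.
- robot.recognise(name, camera): "centre" ([x, y, z] in m, in world coordinates, good to about 4 mm: the middle of the surface that is visible of it).
- robot.spot_point(name, camera): "centre" ([x, y, z] in m, in world coordinates, good to about 4 mm: a listed point, or the origin of a listed thing).
The state is a dict: "time": time; "joint_positions": joint angles; "qvel": joint speeds; "joint_torque": joint torques, N m; "tool_pos": TCP position; "ee_rot": TCP orientation; "wrist_force": force on the tool from outside, world axes, zero at the start; "wrist_torque": the same for the moment, N m; "width": finger opening in m; "finger_force": force on a finger pad.
Only numpy, scipy, OpenCV 4.12 (cv2) and the standard library are available. Lean on these libraries where they do the work, as an engineer would, in place of code of your own. Each camera call takes 0.05 s, during which the arm holds its last target. There are 200 camera calls.

## Working session

There is one attempt and no reset: what is moved stays moved. The work goes in short steps, Python scripts to look and compute and a tool call to move; the robot and the scene stay as the last step left them, time stands still between calls to the robot, and variables do not carry over. Pictures are saved under pics/ and viewed, at most 10 in all, crops included, and the job is handed in when it is done.

Besides the shell and the picture viewer there is one more tool, called after ">>>" as name(argument=value, ...) on one line, values as JSON. play_rows: Moves the arm, as the interface text tells. Its arguments: {"type":"object","properties":{"translation":{"type":"array","items":{"type":"array","items":{"type":"number","minimum":-1,"maximum":1}}},"twist":{"type":"array","items":{"type":"array","items":{"type":"number","minimum":-1,"maximum":1}}},"gripper":{"type":"array","items":{"type":"number"}}},"required":["translation","twist","gripper"]}

```bash
mkdir -p pics; ls; python3 - <<'E'
from bench import robot
import cv2,numpy as np
ims=[]
for c in ["scene","top"]:
    im=robot.snapshot(c); ims.append(im)
    for n in ["tester","gauge","knob","calculator","glue_stick","staple_box"]:
        print(c,n,[(np.round(d["centre"],3).tolist(),round(d["score"],2)) for d in robot.recognise(n,c)[:2]])
    for n in ["tester","gauge","knob_grip","knob_pointer","mark_tip","nipple_tip","gauge_seat"]:
        print(c,"pt",n,[(np.round(d["centre"],3).tolist(),round(d["score"],2)) for d in robot.spot_point(n,c)[:2]])
    cv2.imwrite(f"pics/{c}.png",im[:,:,::-1])
o=robot.get_obs();print(o)
E
```

```text
pics
scene tester [([0.48, -0.064, 0.049], 0.82)]
scene gauge [([0.462, -0.312, 0.082], 0.9)]
scene knob [([0.498, -0.004, 0.078], 0.54)]
scene calculator [([0.424, 0.308, 0.02], 0.63)]
scene glue_stick [([0.536, 0.328, 0.052], 0.41), ([0.477, -0.065, 0.052], 0.18)]
scene staple_box [([0.38, -0.471, 0.027], 0.78)]
scene pt tester [([0.491, -0.043, -0.001], 0.77)]
scene pt gauge [([0.472, -0.302, -0.002], 0.54)]
scene pt knob_grip [([0.502, 0.004, 0.081], 0.71)]
scene pt knob_pointer [([0.387, -0.469, 0.004], 0.52), ([0.475, 0.008, 0.051], 0.44)]
scene pt mark_tip [([0.428, 0.315, -0.001], 0.52)]
scene pt nipple_tip [([0.478, -0.098, 0.111], 0.44)]
scene pt gauge_seat [([0.469, -0.305, 0.025], 0.86)]
top tester [([0.493, -0.048, 0.052], 0.63)]
top gauge [([0.472, -0.297, 0.103], 0.52)]
top knob [([0.5, 0.001, 0.067], 0.49)]
top calculator [([0.432, 0.311, 0.023], 0.77)]
top glue_stick [([0.543, 0.323, 0.068], 0.59)]
top staple_box [([0.391, -0.465, 0.023], 0.47)]
top pt tester [([0.493, -0.046, -0.002], 0.96)]
top pt gauge [([0.476, -0.306, -0.001], 0.75)]
top pt knob_grip [([0.497, 0
[... 221 characters left out ...]
.64)]
{'time': 1.4, 'joint_positions': array([-1.41409342e+00,  8.71859566e-02,  1.37069568e+00,  2.38722550e-05,
        1.68359529e+00, -1.03085703e-01]), 'qvel': array([ 0.00080215, -0.00047043, -0.00042257,  0.00108116, -0.00026039,
       -0.00080519]), 'joint_torque': array([-6.23804372e-04, -3.40038800e+01, -3.02591050e+01,  7.16987299e-02,
        2.38401949e-02,  1.14647236e-05]), 'tool_pos': array([ 0.14128833, -0.53154111,  0.40471575]), 'ee_rot': array([ 3.14147510e+00, -1.16858752e-05,  2.59791303e-01]), 'wrist_force': array([-0.27602937, -0.24804104, -0.41559874]), 'wrist_torque': array([ 0.03021228, -0.00238834, -0.04066443]), 'finger_force': 0.0, 'width': 0.09433880803724137}
```

```bash
python3 - <<'E'
import cv2,numpy as np
from bench import robot
t=cv2.imread("pics/top.png");s=cv2.imread("pics/scene.png")
cv2.imwrite("pics/both.png",cv2.resize(np.hstack([s,t]),(800,300)))
m=robot.camera_model("top");
def P(p):return cv2.projectPoints(np.array([p],float),m["rvec"],m["tvec"],m["camera_matrix"],None)[0].ravel()
u,v=P([.493,-.046,.05]);print(u,v,P([.498,.002,.055]),P([.472,.002,.055]),P([.498,.028,.055]))
u0,v0=int(u),int(v)
c=t[v0-50:v0+50,u0-66:u0+66];cv2.imwrite("pics/crop.png",cv2.resize(c,(792,600),interpolation=cv2.INTER_CUBIC));print(u0-66,v0-50)
E
```

```text
241.14239027580038 196.8443379467867 [225.01575305 194.65431317] [224.75060707 203.36183314] [216.30933913 194.44923273]
175 146
```

View pics/both.png

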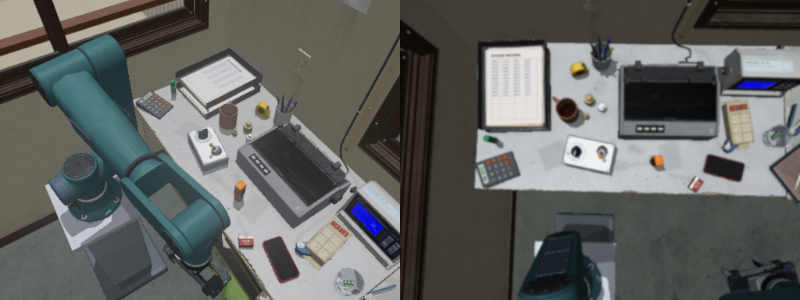

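View pics/crop.png

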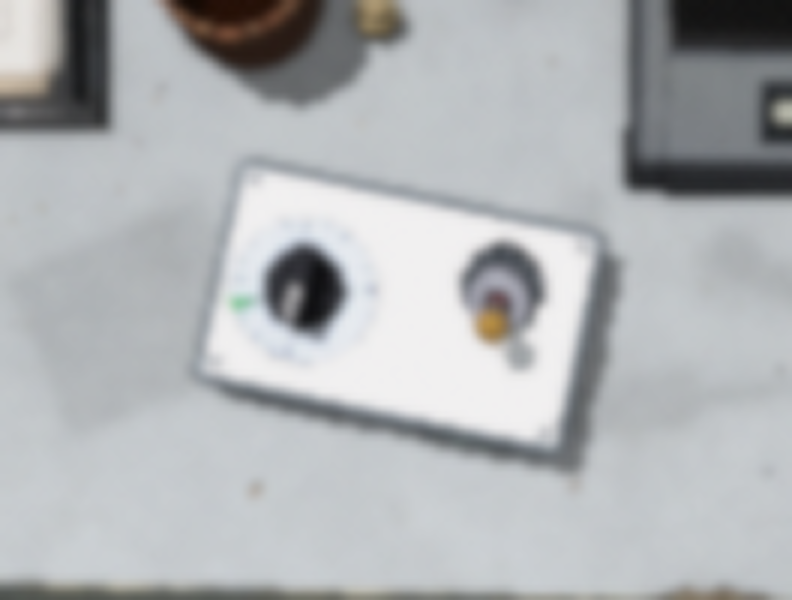

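```bash
cat > h.py <<'E'
from bench import robot
import numpy as np, cv2
from scipy.spatial.transform import Rotation as Ro, Slerp
def pose():
    o=robot.get_obs(); return np.array(o["tool_pos"]),Ro.from_euler("xyz",o["ee_rot"]),o
def down(yaw,tilt=0,tyaw=0):
    # tool down with yaw; tilted so that -z_tool leans by tilt towards -x of frame yawed tyaw
    R=Ro.from_euler("xyz",[np.pi,0,yaw])
    return Ro.from_rotvec(-tilt*np.array([-np.sin(tyaw),np.cos(tyaw),0]))*R
def plan(p1,R1,n,start=None,show=True):
    p0,R0,_=pose() if start is None else (*start,0)
    d=(R0.inv()*R1).as_rotvec(); st=Ro.from_rotvec(d/n); p,R=p0,R0
    T=[]
    for i in range(n):
        s=R.inv().apply(p0+(p1-p0)*(i+1)/n-p)/.04; s=np.round(s,3); T.append(s.tolist())
        p=p+R.apply(s*.04); R=R*st
    print("tr",T); print("tw",np.round(d/n/.1,3).tolist(),"end err",np.round(p-p1,4))
def see(im,name,p):
    m=robot.camera_model(name); return cv2.projectPoints(np.atleast_2d(np.array(p,float)),m["rvec"],m["tvec"],m["camera_matrix"],None)[0].reshape(-1,2)
def st():
    p,R,o=pose(); print(round(o["time"],2),p.round(4),R.as_euler("xyz").round(3),"q",o["joint_positions"].round(2),"F",np.round(o["wrist_force"],1),"w",round(o["width"],4),round(o["finger_force"],1))
E
python3 - <<'E'
from h import *
p,R,o=pose()
m=robot.camera_model("wrist");Rc=Ro.from_rotvec(np.ravel(m["rvec"]));c=-Rc.inv().apply(np.ravel(m["tvec"]))
print("cam in tool",R.inv().apply(c-p),"\n",(R.inv()*Rc.inv()).as_matrix().round(3),m["camera_matrix"])
plan(np.array([.45,0,.40]),down(2.6),24)
E
```

```text
cam in tool [ 0.0686891  -0.00030192  0.02059092] 
 [[ 0.001 -0.971 -0.239]
 [ 1.     0.001  0.   ]
 [ 0.    -0.239  0.971]] [[273.9267217    0.         257.26178568]
 [  0.         273.9267217  195.03306294]
 [  0.           0.           1.        ]]
tr [[0.453, -0.453, 0.005], [0.495, -0.406, 0.005], [0.532, -0.356, 0.005], [0.564, -0.303, 0.004], [0.591, -0.246, 0.005], [0.612, -0.187, 0.005], [0.628, -0.127, 0.005], [0.637, -0.066, 0.005], [0.64, -0.003, 0.005], [0.638, 0.06, 0.005], [0.629, 0.121, 0.005], [0.614, 0.181, 0.005], [0.593, 0.241, 0.005], [0.567, 0.297, 0.004], [0.536, 0.351, 0.005], [0.498, 0.402, 0.005], [0.458, 0.448, 0.005], [0.411, 0.49, 0.005], [0.362, 0.529, 0.005], [0.309, 0.561, 0.005], [0.252, 0.588, 0.005], [0.194, 0.61, 0.005], [0.134, 0.626, 0.005], [0.072, 0.637, 0.005]]
tw [0.0, 0.0, -0.975] end err [ 0.  0. -0.]
```

>>> play_rows(translation=[[0.453, -0.453, 0], [0.495, -0.406, 0], [0.532, -0.356, 0], [0.564, -0.303, 0], [0.591, -0.246, 0], [0.612, -0.187, 0], [0.628, -0.127, 0], [0.637, -0.066, 0]], twist=[[0, 0, -0.975], [0, 0, -0.975], [0, 0, -0.975], [0, 0, -0.975], [0, 0, -0.975], [0, 0, -0.975], [0, 0, -0.975], [0, 0, -0.975]], gripper=[0.4, 0.4, 0.4, 0.4, 0.4, 0.4, 0.4, 0.4])

```text
time: 2.2
tool_pos: [0.2446, -0.3534, 0.4048]
ee_rot: [3.141, 0.0, 1.044]
wrist_force: [-0.3, -0.7, 0.0]
width: 0.0658
finger_force: 0.0
```

>>> play_rows(translation=[[0.64, -0.003, 0], [0.638, 0.06, 0], [0.629, 0.121, 0], [0.614, 0.181, 0], [0.593, 0.241, 0], [0.567, 0.297, 0], [0.536, 0.351, 0], [0.498, 0.402, 0]], twist=[[0, 0, -0.975], [0, 0, -0.975], [0, 0, -0.975], [0, 0, -0.975], [0, 0, -0.975], [0, 0, -0.975], [0, 0, -0.975], [0, 0, -0.975]], gripper=[0.4, 0.4, 0.4, 0.4, 0.4, 0.4, 0.4, 0.4])

```text
time: 3.0
tool_pos: [0.3474, -0.1762, 0.4049]
ee_rot: [3.141, 0.001, 1.824]
wrist_force: [-0.3, 0.4, 0.0]
width: 0.0659
finger_force: 0.0
```

>>> play_rows(translation=[[0.458, 0.448, 0], [0.411, 0.49, 0], [0.362, 0.529, 0], [0.309, 0.561, 0], [0.252, 0.588, 0], [0.194, 0.61, 0], [0.134, 0.626, 0], [0.072, 0.637, 0]], twist=[[0, 0, -0.975], [0, 0, -0.975], [0, 0, -0.975], [0, 0, -0.975], [0, 0, -0.975], [0, 0, -0.975], [0, 0, -0.975], [0, 0, -0.975]], gripper=[0.4, 0.4, 0.4, 0.4, 0.4, 0.4, 0.4, 0.4])

```text
time: 3.8
tool_pos: [0.4504, 0.001, 0.4048]
ee_rot: [3.142, 0.001, 2.604]
wrist_force: [-0.2, -0.3, 0.6]
width: 0.0654
finger_force: 0.0
```

```bash
python3 - <<'E'
from h import *
st()
im=robot.snapshot("wrist");cv2.imwrite("pics/w1.png",im[:,:,::-1])
for n in ["tester","gauge","knob_grip","knob_pointer","mark_tip","nipple_tip"]:
    print(n,[(np.round(d["centre"],4).tolist(),round(d["score"],2)) for d in robot.spot_point(n,"wrist")[:3]])
print(see(im,"wrist",[[.498,.002,.08],[.477,-.095,.111]]))
E
```

```text
3.8 [0.4504 0.001  0.4048] [3.142e+00 1.000e-03 2.604e+00] q [-0.12 -0.14  1.59 -0.    1.69 -1.16] F [-0.2 -0.3  0.6] w 0.0654 0.0
tester [([0.4974, -0.0488, 0.0007], 0.72)]
gauge []
knob_grip [([0.504, 0.0008, 0.085], 0.84)]
knob_pointer [([0.4789, 0.0077, 0.054], 0.6)]
mark_tip [([0.4959, 0.0279, 0.0589], 0.46)]
nipple_tip [([0.4784, -0.0965, 0.1163], 0.56)]
[[280.74540539 223.63743538]
 [196.43263525 261.12467867]]
```

View pics/w1.png

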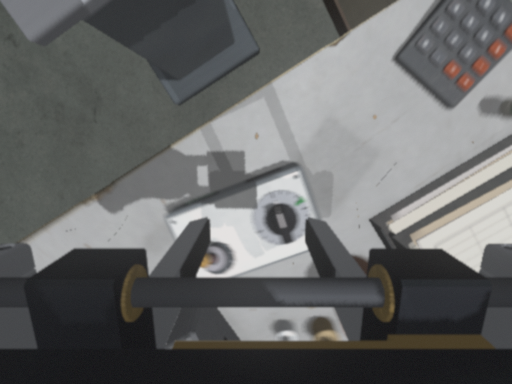

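```bash
python3 - <<'E'
import cv2
im=cv2.imread("pics/w1.png")
cv2.imwrite("pics/w1c.png",cv2.resize(im[160:280,160:330],(765,540),interpolation=cv2.INTER_CUBIC))
E
```

```text
(no output)
```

View pics/w1c.png

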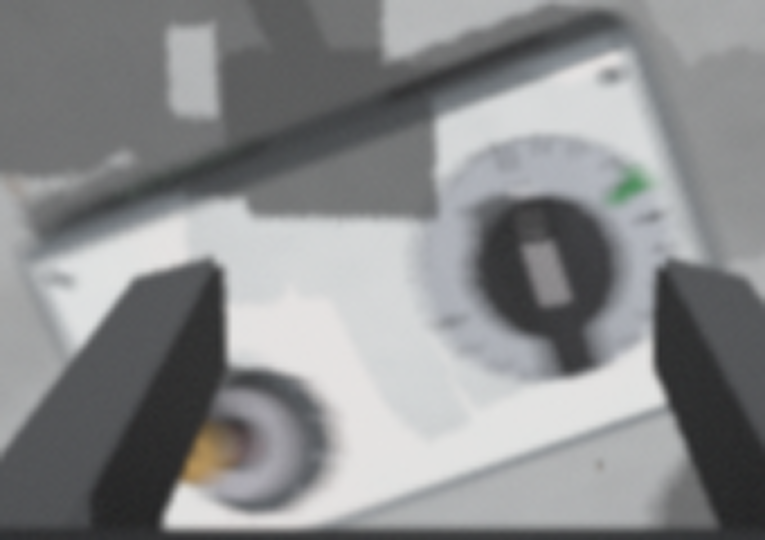

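```bash
cat >> h.py <<'E'
def ray(uv,z,m):
    Rc=Ro.from_rotvec(np.ravel(m["rvec"])); c=-Rc.inv().apply(np.ravel(m["tvec"]))
    d=Rc.inv().apply(np.linalg.solve(m["camera_matrix"],[uv[0],uv[1],1])); return c+d*(z-c[2])/d[2]
E
python3 - <<'E'
from h import *
m=robot.camera_model("wrist")
im=cv2.imread("pics/w1.png").astype(int)
g=(im[:,:,1]-np.maximum(im[:,:,0],im[:,:,2])>30);g[:, :270]=0;g[:180]=0;g[230:]=0
v,u=np.nonzero(g);print(len(u),u.mean(),v.mean())
cr=lambda x,y:(160+x/4.5-.4,160+y/4.5-.4)
dial=ray(cr(540,257),.052,m); A=ray((u.mean(),v.mean()),.052,m); pt=ray(cr(519,190),.054,m)
bt=[ray(cr(*q),.0905,m) for q in [(545,248),(560,304),(575,365)]]
s1,s2=[ray(cr(*q),.051,m) for q in [(612,73),(62,280)]]
print("dial",dial,"arrow",A,"ptr",pt,"bar",bt,"screws",s1,s2)
ty=np.arctan2(*(s1-s2)[[1,0]])-np.pi/2;print("tester yaw",ty)
ang=lambda d:np.arctan2(d[1],d[0])
f=lambda d:(ty+np.pi-ang(d)+np.pi)%(2*np.pi)-np.pi
print("mark",f(A-dial),"ptr",f(pt-dial),"stripe",f(bt[0]-bt[1]),f(bt[0]-bt[2]), np.linalg.norm(s1-s2))
c,s=np.cos(ty),np.sin(ty)
def w(q):return dial[:2]+np.array([[c,-s],[s,c]])@(np.array(q)-[-2,48])/1e3
print("origin",w((0,0)),"mouth",w((9,-48)),"tip",w((9-17.75,-48)))
E
```

```text
12 299.75 201.33333333333334
dial [0.49905534 0.00235914 0.052     ] arrow [0.49456741 0.03415061 0.052     ] ptr [0.47849523 0.0073298  0.054     ] bar [array([0.48509505, 0.00839915, 0.0905    ]), array([0.49989002, 0.00424178, 0.0905    ]), array([ 0.51621886, -0.00068944,  0.0905    ])] screws [0.46379466 0.04555134 0.051     ] [ 0.43494345 -0.11789813  0.051     ]
tester yaw -0.17471484759355693
mark 1.2558405285180143 ptr 0.06249570238808255 stripe 0.09921952451827298 0.10939911459174256 0.16597626163777443
origin [ 0.49268118 -0.04525777] mouth [ 0.49320045 -0.09409147] tip [ 0.47572067 -0.09100603]
```

```bash
python3 - <<'E'
from h import *
plan(np.array([.500,.002,.264]),down(2.867),8)
E
```

```text
tr [[-0.13, 0.089, 0.44], [-0.133, 0.085, 0.44], [-0.135, 0.08, 0.439], [-0.139, 0.075, 0.44], [-0.141, 0.071, 0.44], [-0.143, 0.065, 0.44], [-0.145, 0.061, 0.44], [-0.147, 0.056, 0.439]]
tw [-0.001, 0.0, -0.337] end err [-0. -0.  0.]
```

>>> play_rows(translation=[[-0.13, 0.089, 0.44], [-0.133, 0.085, 0.44], [-0.135, 0.08, 0.44], [-0.139, 0.075, 0.44], [-0.141, 0.071, 0.44], [-0.143, 0.065, 0.44], [-0.145, 0.061, 0.44], [-0.147, 0.056, 0.44]], twist=[[0, 0, -0.337], [0, 0, -0.337], [0, 0, -0.337], [0, 0, -0.337], [0, 0, -0.337], [0, 0, -0.337], [0, 0, -0.337], [0, 0, -0.337]], gripper=[0.4, 0.4, 0.4, 0.4, 0.4, 0.4, 0.4, 0.4])

```text
time: 4.95
tool_pos: [0.5003, 0.0018, 0.2634]
ee_rot: [-3.141, 0.001, 2.868]
wrist_force: [-0.1, -0.2, 0.3]
width: 0.0658
finger_force: 0.0
```

>>> play_rows(translation=[[0, 0, 0], [0, 0, 0], [0, 0, 0], [0, 0, 0], [0, 0, 0]], twist=[[0, 0, 0], [0, 0, 0], [0, 0, 0], [0, 0, 0], [0, 0, 0]], gripper=[-0.5, -1, -1, -1, -1])

```text
time: 5.45
tool_pos: [0.5004, 0.0028, 0.2649]
ee_rot: [3.141, 0.002, 2.869]
wrist_force: [-0.4, -0.4, -0.1]
width: 0.0292
finger_force: 0.0
```

>>> play_rows(translation=[[0, 0, 0], [0, 0, 0], [0, 0, 0], [0, 0, 0], [0, 0, 0]], twist=[[0, 0, 0], [0, 0, 0], [0, 0, 0], [0, 0, 0], [0, 0, 0]], gripper=[-1, -1, -1, -1, -1])

```text
time: 5.95
tool_pos: [0.5004, 0.0027, 0.2642]
ee_rot: [-3.141, 0.0, 2.869]
wrist_force: [-1.4, -1.2, 3.9]
width: 0.0137
finger_force: 29.8
```

```bash
python3 - <<'E'
from h import *
st();o=robot.get_obs();print(o["wrist_torque"])
E
```

```text
5.95 [0.5004 0.0027 0.2642] [-3.141  0.     2.869] q [-0.11  0.05  1.69 -0.    1.4  -1.41] F [-1.4 -1.2  3.9] w 0.0137 29.8
[-0.28483822  0.16007221 -0.05569171]
```

>>> play_rows(translation=[[0, 0, 0], [0, 0, 0], [0, 0, 0], [0, 0, 0], [0, 0, 0], [0, 0, 0], [0, 0, 0], [0, 0, 0]], twist=[[0, 0, 0.95], [0, 0, 0.95], [0, 0, 0.95], [0, 0, 0.95], [0, 0, 0.95], [0, 0, 0.95], [0, 0, 0.95], [0, 0, 0.95]], gripper=[-1, -1, -1, -1, -1, -1, -1, -1])

```text
time: 6.75
tool_pos: [0.5006, 0.0031, 0.2642]
ee_rot: [3.14, 0.0, 2.106]
wrist_force: [-0.4, 0.2, 1.4]
width: 0.0139
finger_force: 29.8
```

>>> play_rows(translation=[[0, 0, 0], [0, 0, 0], [0, 0, 0], [0, 0, 0], [0, 0, 0], [0, 0, 0]], twist=[[0, 0, 0.95], [0, 0, 0.95], [0, 0, 0.95], [0, 0, 0.95], [0, 0, 0], [0, 0, 0]], gripper=[-1, -1, -1, -1, -1, -1])

```text
time: 7.35
tool_pos: [0.5009, 0.0031, 0.2643]
ee_rot: [3.139, -0.0, 1.731]
wrist_force: [2.4, 0.8, 0.9]
width: 0.0136
finger_force: 29.8
```

```bash
python3 - <<'E'
from h import *
st()
im=robot.snapshot("wrist")
cv2.imwrite("pics/w2.png",cv2.resize(im[150:330,150:390],None,fx=3,fy=3,interpolation=cv2.INTER_CUBIC)[:,:,::-1])
E
```

```text
7.35 [0.5009 0.0031 0.2643] [ 3.139 -0.     1.731] q [-0.11  0.05  1.69  0.    1.4  -0.27] F [2.4 0.8 0.9] w 0.0136 29.8
```

View pics/w2.png

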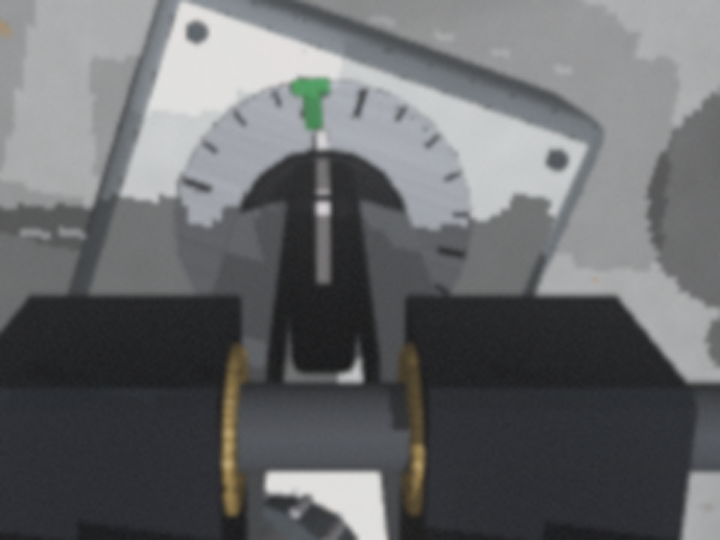

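```bash
python3 - <<'E'
from h import *
m=robot.camera_model("wrist")
q=lambda x,y:(150+(x+.5)/3-.5,150+(y+.5)/3-.5)
s1,s2=[ray(q(*p),.051,m) for p in [(197,33),(557,160)]]
print(s1,s2,np.linalg.norm(s1-s2),"yaw",np.arctan2(*(s2-s1)[[1,0]]))
print("arrow",ray(q(317,128),.054,m),ray(q(310,80),.052,m),"ptr",ray(q(321,132),.054,m))
E
```

```text
[0.46447334 0.04459851 0.051     ] [0.55472187 0.02798055 0.051     ] 0.09176574928539125 yaw -0.18209576170712186
arrow [0.49573966 0.02723229 0.054     ] [0.49232406 0.03799993 0.052     ] ptr [0.49683148 0.02642139 0.054     ]
```

>>> play_rows(translation=[[0, 0, 0], [0, 0, 0], [0, 0, 0], [0, 0, 0], [0, 0, 0], [0, 0, 0]], twist=[[0, 0, -0.4], [0, 0, 0], [0, 0, 0], [0, 0, 0], [0, 0, 0], [0, 0, 0]], gripper=[-1, -1, -0.3, 0.2, 0.2, 0.2])

```text
time: 8.0
tool_pos: [0.5001, 0.0028, 0.2634]
ee_rot: [-3.14, -0.0, 1.769]
wrist_force: [-0.5, 0.2, -0.3]
width: 0.0422
finger_force: 0.0
```

```bash
python3 - <<'E'
from h import *
p,R,o=pose()
plan(np.array([.47,-.335,.385]),R,9,start=(np.array([.5,.0028,.385]),R))
E
```

```text
tr [[-0.903, -0.267, 0.0], [-0.904, -0.266, 0.0], [-0.903, -0.267, 0.001], [-0.904, -0.267, -0.0], [-0.903, -0.267, 0.0], [-0.904, -0.266, 0.0], [-0.903, -0.267, 0.001], [-0.904, -0.267, -0.0], [-0.903, -0.266, 0.0]]
tw [0.0, 0.0, 0.0] end err [0. 0. 0.]
```

>>> play_rows(translation=[[0, 0, -0.5], [0, 0, -0.8], [0, 0, -0.9], [0, 0, -0.8], [0, 0, 0]], twist=[[0, 0, 0], [0, 0, 0], [0, 0, 0], [0, 0, 0], [0, 0, 0]], gripper=[0.2, 0.2, 0.2, 0.2, 0.2])

```text
time: 8.5
tool_pos: [0.501, 0.0028, 0.3895]
ee_rot: [3.132, 0.003, 1.769]
wrist_force: [0.2, -0.5, 0.1]
width: 0.0563
finger_force: 0.0
```

```bash
python3 - <<'E'
from h import *
st()
im=robot.snapshot("wrist");cv2.imwrite("pics/w3.png",cv2.resize(im[120:300,120:390],None,fx=2.9,fy=2.9,interpolation=cv2.INTER_CUBIC)[:,:,::-1])
for n in ["knob_pointer","mark_tip","nipple_tip"]:
    print(n,[(np.round(d["centre"],4).tolist(),round(d["score"],2)) for d in robot.spot_point(n,"wrist")[:3]])
E
```

```text
8.5 [0.501  0.0028 0.3895] [3.132e+00 3.000e-03 1.769e+00] q [-0.11 -0.02  1.51 -0.    1.64 -0.31] F [ 0.2 -0.5  0.1] w 0.0563 0.0
knob_pointer [([0.4949, 0.0261, 0.0536], 0.94)]
mark_tip [([0.494, 0.0271, 0.0579], 0.46)]
nipple_tip [([0.4763, -0.0966, 0.1179], 0.5)]
```

View pics/w3.png

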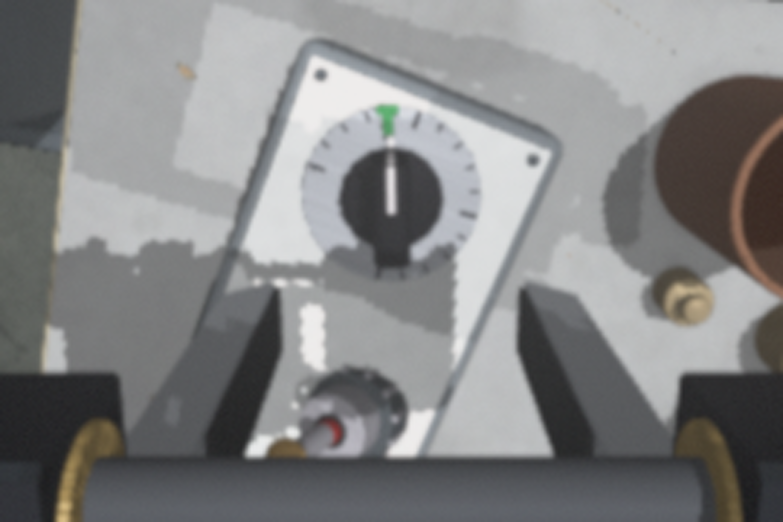

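>>> play_rows(translation=[[-0.9, -0.267, 0], [-0.9, -0.267, 0], [-0.9, -0.267, 0], [-0.9, -0.267, 0], [0, 0, 0]], twist=[[0, 0, 0], [0, 0, 0], [0, 0, 0], [0, 0, 0], [0, 0, 0]], gripper=[0.4, 0.4, 0.4, 0.4, 0.4])

```text
time: 9.2
tool_pos: [0.4862, -0.1501, 0.3812]
ee_rot: [-3.137, -0.001, 1.764]
wrist_force: [0.0, 0.8, 0.9]
width: 0.0655
finger_force: 0.0
```

```bash
python3 - <<'E'
from h import *
st()
im=robot.snapshot("wrist");cv2.imwrite("pics/w4.png",im[:,:,::-1])
for n in ["nipple_tip","tester","knob_grip"]:
    print(n,[(np.round(d["centre"],4).tolist(),round(d["score"],2)) for d in robot.spot_point(n,"wrist")[:3]])
p=[[.4767,-.0904,.113],[.4942,-.0936,.075]]
uv=see(im,"wrist",p);print(uv)
np.save("m4.npy",robot.camera_model("wrist"),allow_pickle=True)
u,v=uv.mean(0).astype(int);y0=max(v-45,0);x0=u-60
cv2.imwrite("pics/w4c.png",cv2.resize(im[y0:y0+90,x0:x0+120],None,fx=6,fy=6,interpolation=cv2.INTER_CUBIC)[:,:,::-1]);print(x0,y0)
E
```

```text
9.2 [ 0.4862 -0.1501  0.3812] [-3.137e+00 -1.000e-03  1.764e+00] q [-0.41  0.    1.51 -0.    1.64 -0.6 ] F [0.  0.8 0.9] w 0.0655 0.0
nipple_tip [([0.4774, -0.094, 0.1162], 0.78)]
tester [([0.494, -0.0448, -0.0003], 0.91), ([0.4985, 0.0276, 0.0545], 0.52)]
knob_grip [([0.5031, -0.0002, 0.083], 0.74)]
[[259.32118793 142.95431697]
 [275.09652115 147.54995272]]
207 100
```

View pics/w4c.png

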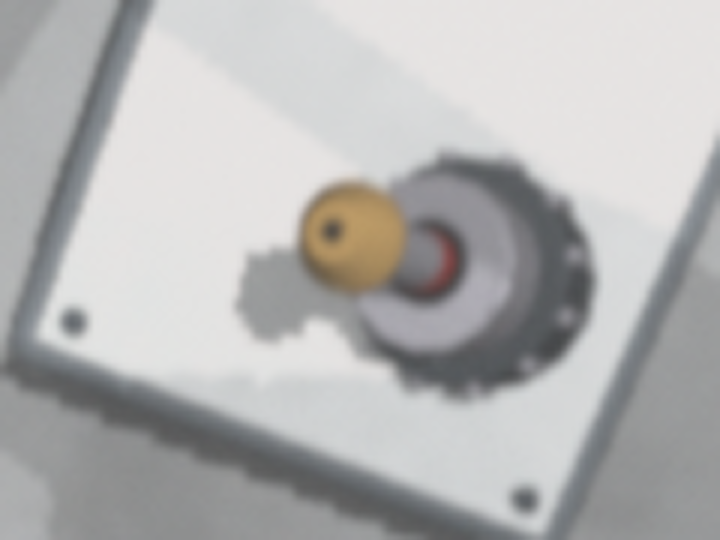

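>>> play_rows(translation=[[-0.9, -0.267, 0], [-0.9, -0.267, 0], [-0.9, -0.267, 0], [-0.9, -0.267, 0], [-0.9, -0.267, 0], [0, 0, 0]], twist=[[0, 0, 0], [0, 0, 0], [0, 0, 0], [0, 0, 0], [0, 0, 0], [0, 0, 0]], gripper=[0.4, 0.4, 0.4, 0.4, 0.4, 0.4])

```text
time: 10.0
tool_pos: [0.47, -0.3359, 0.3828]
ee_rot: [-3.14, 0.0, 1.767]
wrist_force: [0.9, 0.9, -0.4]
width: 0.0658
finger_force: 0.0
```

```bash
python3 - <<'E'
from h import *
st()
im=robot.snapshot("wrist");cv2.imwrite("pics/w5.png",im[:,:,::-1])
for n in ["gauge","gauge_seat"]:
    print(n,[(np.round(d["centre"],4).tolist(),round(d["score"],2)) for d in robot.spot_point(n,"wrist")[:3]])
uv=see(im,"wrist",[[.475,-.304,.104]]);print(uv)
np.save("m5.npy",robot.camera_model("wrist"),allow_pickle=True)
u,v=uv[0].astype(int);y0=max(v-55,0);x0=u-60
cv2.imwrite("pics/w5c.png",cv2.resize(im[y0:y0+100,x0:x0+120],None,fx=6,fy=6,interpolation=cv2.INTER_CUBIC)[:,:,::-1]);print(x0,y0)
E
```

```text
10.0 [ 0.47   -0.3359  0.3828] [-3.14   0.     1.767] q [-0.72  0.15  1.34 -0.    1.65 -0.91] F [ 0.9  0.9 -0.4] w 0.0658 0.0
gauge [([0.4714, -0.3023, -0.0008], 0.96)]
gauge_seat [([0.4751, -0.3052, 0.0274], 0.87)]
[[268.05967649 173.72304261]]
208 118
```

View pics/w5c.png

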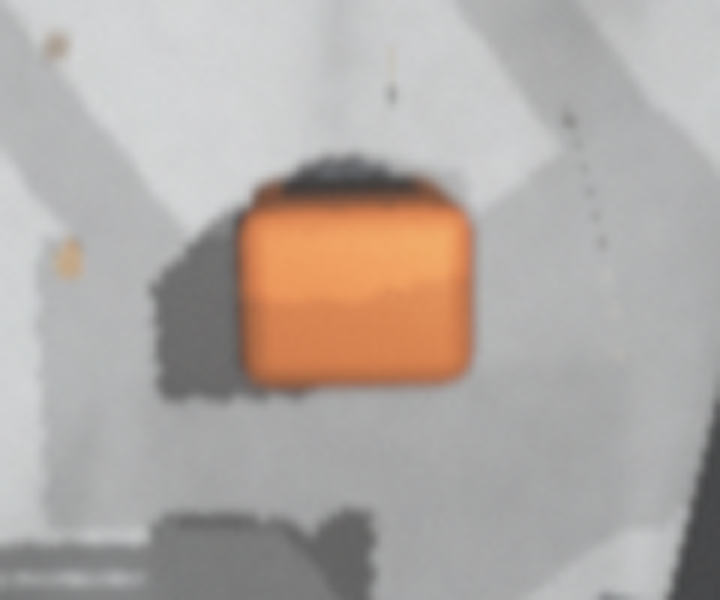

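```bash
python3 - <<'E'
from h import *
m4=np.load("m4.npy",allow_pickle=True).item();m5=np.load("m5.npy",allow_pickle=True).item()
q=lambda x,y:(207+(x+.5)/6-.5,100+(y+.5)/6-.5)
a,b=[ray(q(*p),.051,m4) for p in [(73,321),(524,498)]]
print("screws",a,b,np.linalg.norm(a-b),"yaw",np.arctan2(*(b-a)[[1,0]]),"mid",(a+b)/2)
print("tip",ray(q(332,230),.113,m4),"mouth",ray(q(438,258),.076,m4))
q=lambda x,y:(208+(x+.5)/6-.5,118+(y+.5)/6-.5)
c=[ray(q(*p),.104,m5) for p in [(243,203),(471,203),(471,382),(243,382)]]
print("gauge",np.round(c,4),np.mean(c,0),[np.linalg.norm(c[i]-c[i-1]) for i in range(4)])
d=c[1]-c[0];print(np.arctan2(d[1],d[0]))
plan(np.array([.4735,-.304,.30]),down(.196),16)
E
```

```text
screws [ 0.43502144 -0.11354858  0.051     ] [ 0.52583975 -0.12963729  0.051     ] 0.09223238177600553 yaw -0.1753336202333014 mid [ 0.48043059 -0.12159293  0.051     ]
tip [ 0.47808123 -0.08561382  0.113     ] mouth [ 0.49756518 -0.08770697  0.076     ]
gauge [[ 0.4523 -0.2871  0.104 ]
 [ 0.4871 -0.28    0.104 ]
 [ 0.4935 -0.3077  0.104 ]
 [ 0.4577 -0.315   0.104 ]] [ 0.47265039 -0.29743662  0.104     ] [np.float64(0.02842547442351653), np.float64(0.03560194336030406), np.float64(0.028428541081610016), np.float64(0.036535962850346416)]
0.20099171942328
tr [[0.042, 0.013, 0.131], [0.044, 0.009, 0.13], [0.044, 0.005, 0.131], [0.044, 0.0, 0.13], [0.044, -0.004, 0.131], [0.044, -0.008, 0.13], [0.043, -0.013, 0.131], [0.041, -0.017, 0.13], [0.039, -0.02, 0.131], [0.037, -0.025, 0.13], [0.035, -0.028, 0.131], [0.031, -0.031, 0.13], [0.028, -0.034, 0.131], [0.025, -0.037, 0.13], [0.021, -0.039, 0.131], [0.017, -0.042, 0.13]]
tw [-0.001, -0.001, 0.984] end err [-0.  0.  0.]
```

>>> play_rows(translation=[[0.04, 0.01, 0.1], [0.04, 0.01, 0.1], [0.04, 0.01, 0.1], [0.04, 0, 0.1], [0.04, 0, 0.1], [0.04, -0.01, 0.1], [0.04, -0.01, 0.1], [0.04, -0.02, 0.1]], twist=[[0, 0, 0.984], [0, 0, 0.984], [0, 0, 0.984], [0, 0, 0.984], [0, 0, 0.984], [0, 0, 0.984], [0, 0, 0.984], [0, 0, 0.984]], gripper=[0.4, 0.4, 0.4, 0.4, 0.4, 0.4, 0.4, 0.4])

```text
time: 10.95
tool_pos: [0.4722, -0.3182, 0.352]
ee_rot: [3.141, -0.0, 0.981]
wrist_force: [0.1, 0.2, 0.0]
width: 0.0658
finger_force: 0.0
```

>>> play_rows(translation=[[0.04, -0.02, 0.1], [0.04, -0.02, 0.1], [0.035, -0.03, 0.1], [0.03, -0.03, 0.1], [0.03, -0.03, 0.1], [0.025, -0.037, 0], [0.02, -0.04, 0], [0.02, -0.04, 0]], twist=[[0, 0, 0.984], [0, 0, 0.984], [0, 0, 0.984], [0, 0, 0.984], [0, 0, 0.984], [0, 0, 0.984], [0, 0, 0.984], [0, 0, 0.984]], gripper=[0.4, 0.4, 0.4, 0.4, 0.4, 0.4, 0.4, 0.4])

```text
time: 11.75
tool_pos: [0.4741, -0.3042, 0.3321]
ee_rot: [-3.141, -0.0, 0.194]
wrist_force: [-0.4, 0.3, -0.6]
width: 0.0657
finger_force: 0.0
```

>>> play_rows(translation=[[0, 0, 0], [0, 0, 0]], twist=[[0, 0, 0], [0, 0, 0]], gripper=[0.4, 0.4])

```text
time: 11.95
tool_pos: [0.4739, -0.3051, 0.3321]
ee_rot: [3.141, -0.0, 0.199]
wrist_force: [0.8, 0.1, -1.2]
width: 0.0656
finger_force: 0.0
```

```bash
python3 - <<'E'
from h import *
st()
m=robot.camera_model("wrist")
im=robot.snapshot("wrist");cv2.imwrite("pics/w6.png",im[:,:,::-1])
for n in ["gauge","gauge_seat"]:
    print(n,[(np.round(d["centre"],4).tolist(),round(d["score"],2)) for d in robot.spot_point(n,"wrist")[:3]])
h=cv2.cvtColor(im,cv2.COLOR_RGB2HSV);M=((h[:,:,0]<18)&(h[:,:,1]>130)&(h[:,:,2]>110)).astype(np.uint8)
n,l,s,c=cv2.connectedComponentsWithStats(M);k=1+np.argmax(s[1:,4]);print(s[k])
r=cv2.minAreaRect(np.argwhere(l==k)[:,::-1].astype(np.float32));print(r)
b=[ray(x,.104,m) for x in cv2.boxPoints(r)];print(np.round(b,4),np.mean(b,0))
E
```

```text
11.95 [ 0.4739 -0.3051  0.3321] [ 3.141 -0.     0.199] q [-0.67  0.14  1.45  0.    1.54  0.7 ] F [ 0.8  0.1 -1.2] w 0.0656 0.0
gauge [([0.4719, -0.3006, 0.0014], 0.66)]
gauge_seat [([0.4741, -0.3027, 0.0289], 0.77)]
[ 237  184   36   53 1472]
((254.5, 210.0), (52.0, 35.0), 90.0)
[[ 0.4966 -0.2843  0.104 ]
 [ 0.5019 -0.3108  0.104 ]
 [ 0.4599 -0.3199  0.104 ]
 [ 0.4543 -0.2921  0.104 ]] [ 0.47818623 -0.30178088  0.104     ]
```

>>> play_rows(translation=[[-0.02, -0.08, 0.5], [0, 0, 0.5], [0, 0, 0.5], [0, 0, 0.5], [0, 0, 0.05], [0, 0, 0], [0, 0, 0], [0, 0, 0]], twist=[[0, 0, 0], [0, 0, 0], [0, 0, 0], [0, 0, 0], [0, 0, 0], [0, 0, 0], [0, 0, 0], [0, 0, 0]], gripper=[0.4, 0.4, 0.4, 0.4, 0.4, -1, -1, -1])

```text
time: 12.9
tool_pos: [0.4725, -0.3039, 0.2515]
ee_rot: [3.139, -0.002, 0.195]
wrist_force: [0.8, -1.0, 0.6]
width: 0.0453
finger_force: 0.0
```

>>> play_rows(translation=[[0, 0, 0], [0, 0, 0], [0, 0, 0], [0, 0, 0], [0, 0, 0]], twist=[[0, 0, 0], [0, 0, 0], [0, 0, 0], [0, 0, 0], [0, 0, 0]], gripper=[-1, -1, -1, -1, -1])

```text
time: 13.4
tool_pos: [0.4722, -0.3037, 0.2507]
ee_rot: [3.141, -0.001, 0.195]
wrist_force: [-0.5, 1.3, 4.0]
width: 0.0302
finger_force: 29.8
```

```bash
python3 - <<'E'
from h import *
st()
p,R,o=pose()
z=p.copy();z[2]=.40
a=.44;ty=-.18
n=np.array([-np.sin(a)*np.cos(ty),-np.sin(a)*np.sin(ty),np.cos(a)])
tip=np.array([.478,-.090,.114])
R1=down(.196,a,ty); print("toolz",R1.apply([0,0,1]),n)
# gauge frame: origin 70mm below grasp => TCP = origin + n*(z_off)
zoff=p[2]  # TCP above gauge origin when standing on the desk
for g in [.060,.010,0,-.026,-.033]: print(g,"TCP with bore mouth g above the tip",(tip+n*(g+zoff)).round(4))
tgt=tip+n*(.05+zoff)
plan(tgt,R1,14,start=(z,R))
E
```

```text
13.4 [ 0.4722 -0.3037  0.2507] [ 3.141e+00 -1.000e-03  1.950e-01] q [-0.67  0.19  1.56 -0.    1.38  0.7 ] F [-0.5  1.3  4. ] w 0.0302 29.8
toolz [ 0.41905786 -0.07625576 -0.90475166] [-0.41905786  0.07625576  0.90475166]
0.06 TCP with bore mouth g above the tip [ 0.3478 -0.0663  0.3951]
0.01 TCP with bore mouth g above the tip [ 0.3687 -0.0701  0.3499]
0 TCP with bore mouth g above the tip [ 0.3729 -0.0709  0.3408]
-0.026 TCP with bore mouth g above the tip [ 0.3838 -0.0729  0.3173]
-0.033 TCP with bore mouth g above the tip [ 0.3868 -0.0734  0.311 ]
tr [[-0.129, -0.456, 0.024], [-0.129, -0.457, 0.016], [-0.13, -0.456, 0.006], [-0.13, -0.457, -0.003], [-0.129, -0.456, -0.011], [-0.129, -0.456, -0.021], [-0.128, -0.456, -0.03], [-0.127, -0.456, -0.038], [-0.126, -0.455, -0.048], [-0.124, -0.455, -0.056], [-0.123, -0.454, -0.066], [-0.12, -0.453, -0.074], [-0.119, -0.452, -0.082], [-0.115, -0.451, -0.091]]
tw [-0.115, 0.292, -0.001] end err [ 0. -0. -0.]
```

>>> play_rows(translation=[[0, 0, -0.4], [0, 0, -0.8], [0, 0, -0.9], [0, 0, -0.9], [0, 0, -0.73], [-0.13, -0.456, 0.02], [-0.13, -0.456, 0.015], [-0.13, -0.456, 0.005]], twist=[[0, 0, 0], [0, 0, 0], [0, 0, 0], [0, 0, 0], [0, 0, 0], [-0.115, 0.292, 0], [-0.115, 0.292, 0], [-0.115, 0.292, 0]], gripper=[-1, -1, -1, -1, -1, -1, -1, -1])

```text
time: 14.2
tool_pos: [0.4458, -0.2524, 0.395]
ee_rot: [3.108, -0.087, 0.196]
wrist_force: [0.4, 0.4, -3.1]
width: 0.0301
finger_force: 29.8
```

>>> play_rows(translation=[[-0.13, -0.456, 0], [-0.13, -0.456, -0.01], [-0.13, -0.456, -0.02], [-0.13, -0.456, -0.03], [-0.13, -0.456, -0.04], [-0.125, -0.456, -0.05], [-0.125, -0.455, -0.055], [-0.12, -0.454, -0.065]], twist=[[-0.115, 0.292, 0], [-0.115, 0.292, 0], [-0.115, 0.292, 0], [-0.115, 0.292, 0], [-0.115, 0.292, 0], [-0.115, 0.292, 0], [-0.115, 0.292, 0], [-0.115, 0.292, 0]], gripper=[-1, -1, -1, -1, -1, -1, -1, -1])

```text
time: 15.0
tool_pos: [0.3767, -0.117, 0.3867]
ee_rot: [3.012, -0.319, 0.216]
wrist_force: [-0.1, 0.1, -1.5]
width: 0.03
finger_force: 29.8
```

>>> play_rows(translation=[[-0.12, -0.453, -0.075], [-0.12, -0.452, -0.08], [-0.115, -0.451, -0.09], [0, 0, 0], [0, 0, 0]], twist=[[-0.115, 0.292, 0], [-0.115, 0.292, 0], [-0.115, 0.292, 0], [0, 0, 0], [0, 0, 0]], gripper=[-1, -1, -1, -1, -1])

```text
time: 15.5
tool_pos: [0.3514, -0.0669, 0.3844]
ee_rot: [2.971, -0.405, 0.231]
wrist_force: [0.9, -0.3, -2.6]
width: 0.0301
finger_force: 29.8
```

```bash
python3 - <<'E'
from h import *
st()
m=robot.camera_model("wrist")
im=robot.snapshot("wrist")
for c in ["wrist","scene","top"]:
    if c!="wrist": ims=robot.snapshot(c);cv2.imwrite(f"pics/{c}7.png",ims[:,:,::-1])
    for n in ["nipple_tip","gauge","gauge_seat"]:
        print(c,n,[(np.round(d["centre"],4).tolist(),round(d["score"],2)) for d in robot.spot_point(n,c)[:2]])
p,R,o=pose();print("expected gauge origin",p+R.apply([0,0,.2507]),"seat",p+R.apply([0,0,.2247]),"bias-free axis",-R.apply([0,0,1]))
cv2.imwrite("pics/w7.png",im[:,:,::-1])
s=cv2.imread("pics/scene7.png")
uv=see(0,"scene",[[.478,-.09,.114]])[0].astype(int);print(uv)
c=cv2.resize(s[uv[1]-45:uv[1]+45,uv[0]-45:uv[0]+45],(400,400),interpolation=cv2.INTER_CUBIC)
cv2.imwrite("pics/v7.png",np.hstack([cv2.resize(im[120:320,160:360],(400,400))[:,:,::-1],c]))
E
```

```text
15.5 [ 0.3514 -0.0669  0.3844] [ 2.971 -0.405  0.231] q [-0.38 -0.52  1.93  0.09  1.3   0.99] F [ 0.9 -0.3 -2.6] w 0.0301 29.8
wrist nipple_tip [([0.4767, -0.0955, 0.1159], 0.64)]
wrist gauge [([0.4563, -0.0837, 0.1581], 0.78)]
wrist gauge_seat [([0.4465, -0.0867, 0.1819], 0.69)]
scene nipple_tip [([0.4766, -0.0958, 0.1131], 0.59)]
scene gauge []
scene gauge_seat [([0.4451, -0.0831, 0.1804], 0.52)]
top nipple_tip []
top gauge [([0.4581, -0.0894, 0.1574], 0.49)]
top gauge_seat [([0.4501, -0.0862, 0.1801], 0.81), ([0.4602, -0.0872, 0.1593], 0.67)]
expected gauge origin [ 0.45663871 -0.08625569  0.15848592] seat [ 0.44576131 -0.08427006  0.18201758] bias-free axis [-0.41836161  0.07637019  0.90506417]
[269 183]
```

View pics/v7.png

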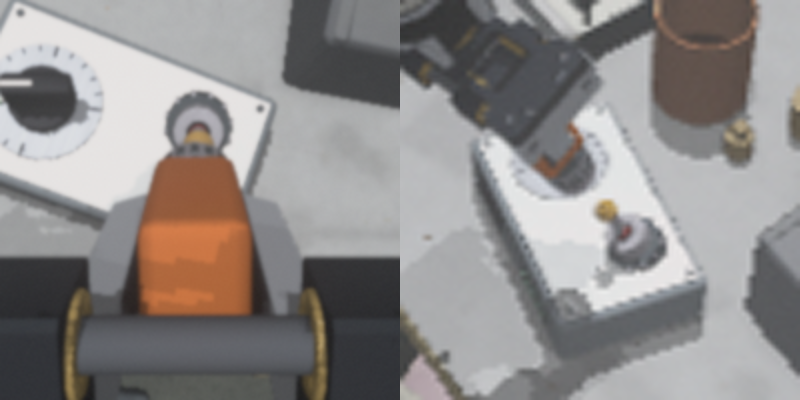

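```bash
python3 - <<'E'
from h import *
im=cv2.imread("pics/w7.png");h=cv2.cvtColor(im,cv2.COLOR_BGR2HSV)
print("cands",see(0,"wrist",[[.478,-.090,.114],[.4767,-.0955,.1155]]), "gauge axis",see(0,"wrist",[[.4566,-.0863,.1585],[.4458,-.0843,.182]]))
p,R,o=pose();print("top",see(0,"wrist",[p+R.apply([0,0,.2507-.104])]))
M=((h[:,:,0]>14)&(h[:,:,0]<28)&(h[:,:,1]>90)&(h[:,:,2]>90)).astype(np.uint8);M[:170]=0;M[200:]=0;M[:,:240]=0;M[:,280:]=0
v,u=np.nonzero(M);print("gold",len(u),u.mean(),u.min(),u.max(),v.min(),v.max())
B=((h[:,:,0]<13)&(h[:,:,1]>150)&(h[:,:,2]>80))
for r in [205,215,235,250,265]:
    x=np.nonzero(B[r])[0];x=x[(x>190)&(x<320)];print(r,x.min(),x.max(),(x.min()+x.max())/2)
# boss dark rim
m=robot.camera_model("wrist");print("boss mouth model",see(0,"wrist",[[.4942,-.0936,.075],[.497,-.092,.075]]))
d=(h[:,:,2]<95)
for r in [172,176,180,184]:
    print(r,h[r,238:282,2].tolist())
# scene
s=cv2.imread("pics/scene7.png");print("scene cands",see(0,"scene",[[.478,-.090,.114],[.4767,-.0955,.1155]]));hs=cv2.cvtColor(s,cv2.COLOR_BGR2HSV)
M=((hs[:,:,0]>14)&(hs[:,:,0]<28)&(hs[:,:,1]>110)&(hs[:,:,2]>90));y,x=np.nonzero(M[138:228,224:314]);k=(abs(x-46)<10)&(abs(y-47)<10);print("scene gold",k.sum(),x[k].mean()+224,y[k].mean()+138,y[k].min()+138)
E
```

```text
cands [[257.75699017 193.93873383]
 [262.90368002 195.87369708]] gauge axis [[257.75224273 208.07655088]
 [257.7937986  217.44875653]]
top [[257.98408555 266.50497981]]
gold 49 258.7755102040816 253 264 186 190Traceback (most recent call last):
  File "<stdin>", line 9, in <module>
    return umr_minimum(a, axis, None, out, keepdims, initial, where)
ValueError: zero-size array to reduction operation minimum which has no identity
```

```bash
python3 - <<'E'
from h import *
s=cv2.imread("pics/scene7.png");hs=cv2.cvtColor(s,cv2.COLOR_BGR2HSV)
n=np.array([-.4189,.0762,.9048])
for t in ([.478,-.091,.114],[.4767,-.0955,.1155]): print("tip,headcentre",see(0,"scene",[t,np.array(t)-.005*n,np.array(t)-.042*n]).round(1).tolist())
print(see(0,"scene",[[.478+.005,-.091,.114]]),see(0,"scene",[[.478,-.091+.005,.114]]))
M=((hs[:,:,0]>14)&(hs[:,:,0]<28)&(hs[:,:,1]>110)&(hs[:,:,2]>90)).astype(np.uint8);M[:175]=0;M[200:]=0;M[:,:258]=0;M[:,285:]=0
y,x=np.nonzero(M);print(len(x),x.mean(),y.mean(),x.min(),x.max(),y.min(),y.max())
R=(((hs[:,:,0]<8)|(hs[:,:,0]>172))&(hs[:,:,1]>90)).astype(np.uint8);R[:180]=0;R[200:]=0;R[:,:262]=0;R[:,290:]=0
y,x=np.nonzero(R);print("red",len(x),x.mean(),y.mean())
E
```

```text
tip,headcentre [[269.3, 183.6], [269.9, 184.3], [274.2, 189.4]]
tip,headcentre [[269.8, 184.5], [270.4, 185.2], [274.7, 190.2]]
[[270.67807063 182.94894719]] [[268.45497221 182.54871994]]
6 270.1666666666667 184.33333333333334 269 271 183 185
red 0 nan nan<stdin>:9: RuntimeWarning: Mean of empty slice.
  ret = ret.dtype.type(ret / rcount)
```

>>> play_rows(translation=[[0, 0.02, 0.3], [0, 0, 0.3], [0, 0, 0.3], [0, 0, 0.2], [0, 0, 0.1], [0, 0, 0.1], [0, 0, 0.1], [0, 0, 0]], twist=[[0, 0, 0], [0, 0, 0], [0, 0, 0], [0, 0, 0], [0, 0, 0], [0, 0, 0], [0, 0, 0], [0, 0, 0]], gripper=[-1, -1, -1, -1, -1, -1, -1, -1])

```text
time: 16.9
tool_pos: [0.3753, -0.072, 0.3345]
ee_rot: [2.971, -0.406, 0.23]
wrist_force: [-0.2, 0.1, -2.5]
width: 0.0298
finger_force: 29.8
```

```bash
cat >> h.py <<'E'
def chk():
    st();p,R,o=pose();print("F tool",R.inv().apply(o["wrist_force"]).round(1),"T tool",R.inv().apply(o["wrist_torque"]).round(2))
    og=p+R.apply([0,0,.2507]);n=-R.apply([0,0,1]);d=R.inv().apply(np.array([.478,-.091,.114])-og);print("tip rel mouth in tool",d.round(4))
E
python3 - <<'E'
from h import *
chk()
E
```

```text
16.9 [ 0.3753 -0.072   0.3345] [ 2.971 -0.406  0.23 ] q [-0.37 -0.44  1.98  0.09  1.17  0.99] F [-0.2  0.1 -2.5] w 0.0298 29.8
F tool [-1.1 -0.5  2.2] T tool [ 0.13 -0.36  0.08]
tip rel mouth in tool [ 0.0007  0.0005 -0.0067]
```

>>> play_rows(translation=[[0, 0, 0.08], [0, 0, 0.08], [0, 0, 0.08], [0, 0, 0]], twist=[[0, 0, 0], [0, 0, 0], [0, 0, 0], [0, 0, 0]], gripper=[-1, -1, -1, -1])

```text
time: 17.3
tool_pos: [0.3793, -0.0729, 0.3262]
ee_rot: [2.97, -0.407, 0.23]
wrist_force: [-1.6, 0.0, 0.0]
width: 0.0299
finger_force: 29.8
```

```bash
python3 - <<'E'
from h import *
chk()
E
```

```text
17.3 [ 0.3793 -0.0729  0.3262] [ 2.97  -0.407  0.23 ] q [-0.37 -0.42  1.99  0.09  1.14  0.99] F [-1.6  0.   0. ] w 0.0299 29.8
F tool [-1.4 -0.3 -0.7] T tool [ 0.07 -0.58 -0.02]
tip rel mouth in tool [ 0.0005  0.0002 -0.016 ]
```

>>> play_rows(translation=[[-0.01, 0, 0.08], [0, 0, 0.08], [0, 0, 0.08], [0, 0, 0]], twist=[[0, 0, 0], [0, 0, 0], [0, 0, 0], [0, 0, 0]], gripper=[-1, -1, -1, -1])

```text
time: 17.7
tool_pos: [0.3829, -0.0736, 0.3165]
ee_rot: [2.972, -0.406, 0.23]
wrist_force: [-1.0, -0.8, -3.0]
width: 0.0299
finger_force: 29.8
```

```bash
python3 - <<'E'
from h import *
chk()
E
```

```text
17.7 [ 0.3829 -0.0736  0.3165] [ 2.972 -0.406  0.23 ] q [-0.37 -0.4   2.    0.09  1.12  0.99] F [-1.  -0.8 -3. ] w 0.0299 29.8
F tool [-2.2  0.2  2.4] T tool [ 0.16 -0.39 -0.03]
tip rel mouth in tool [ 0.0015  0.0008 -0.0263]
```

>>> play_rows(translation=[[0, 0, 0.05], [0, 0, 0.05], [0, 0, 0.05], [0, 0, 0]], twist=[[0, 0, 0], [0, 0, 0], [0, 0, 0], [0, 0, 0]], gripper=[-1, -1, -1, -1])

```text
time: 18.1
tool_pos: [0.3855, -0.074, 0.3133]
ee_rot: [2.97, -0.408, 0.231]
wrist_force: [-7.3, 2.1, 5.7]
width: 0.0303
finger_force: 29.8
```

```bash
python3 - <<'E'
from h import *
chk()
E
```

```text
18.1 [ 0.3855 -0.074   0.3133] [ 2.97  -0.408  0.231] q [-0.36 -0.4   2.    0.09  1.11  0.99] F [-7.3  2.1  5.7] w 0.0303 29.8
F tool [-3.8 -2.3 -8.4] T tool [ 0.5  -0.88  0.02]
tip rel mouth in tool [ 0.0001  0.0001 -0.0303]
```

>>> play_rows(translation=[[-0.015, -0.01, 0.05], [-0.015, 0, 0.05], [0, 0, 0.05], [0, 0, 0]], twist=[[0, 0, 0], [0, 0, 0], [0, 0, 0], [0, 0, 0]], gripper=[-1, -1, -1, -1])

```text
time: 18.5
tool_pos: [0.3872, -0.0744, 0.3085]
ee_rot: [2.969, -0.41, 0.231]
wrist_force: [-8.1, 2.4, 10.3]
width: 0.0302
finger_force: 29.8
```

```bash
python3 - <<'E'
from h import *
chk()
for c in ["wrist","scene","top"]:
    robot.snapshot(c)
    for n in ["nipple_tip","gauge","gauge_seat"]:
        print(c,n,[(np.round(d["centre"],4).tolist(),round(d["score"],2)) for d in robot.spot_point(n,c)[:1]])
E
```

```text
18.5 [ 0.3872 -0.0744  0.3085] [ 2.969 -0.41   0.231] q [-0.36 -0.39  2.    0.09  1.09  0.99] F [-8.1  2.4 10.3] w 0.0302 29.8
F tool [ -2.6  -2.  -12.9] T tool [ 0.44 -0.82 -0.01]
tip rel mouth in tool [ 0.      0.     -0.0354]
wrist nipple_tip []
wrist gauge [([0.4918, -0.09, 0.0812], 0.79)]
wrist gauge_seat [([0.4843, -0.0902, 0.1074], 0.59)]
scene nipple_tip []
scene gauge [([0.4943, -0.0933, 0.0837], 0.5)]
scene gauge_seat [([0.4791, -0.0899, 0.1046], 0.5)]
top nipple_tip [([0.5428, 0.3369, -0.0017], 0.73)]
top gauge [([0.4934, -0.0965, 0.0818], 0.7)]
top gauge_seat [([0.48, -0.0944, 0.1025], 0.73)]
```

>>> play_rows(translation=[[0, 0, 0], [0, 0, 0], [0, 0, 0], [0, 0, 0], [0, 0, 0]], twist=[[0, 0, 0], [0, 0, 0], [0, 0, 0], [0, 0, 0], [0, 0, 0]], gripper=[-1, -1, -1, -1, -1])

```text
time: 19.6
tool_pos: [0.3871, -0.0744, 0.3087]
ee_rot: [2.969, -0.41, 0.232]
wrist_force: [-7.6, 2.4, 9.4]
width: 0.0298
finger_force: 29.8
```

```bash
python3 - <<'E'
from h import *
chk()
a=robot.snapshot("wrist")[110:310,150:350];s=robot.snapshot("scene")[138:228,224:314]
cv2.imwrite("pics/v8.png",np.hstack([cv2.resize(i,(400,400),interpolation=cv2.INTER_CUBIC) for i in (a,s)])[:,:,::-1])
E
```

```text
19.6 [ 0.3871 -0.0744  0.3087] [ 2.969 -0.41   0.232] q [-0.36 -0.39  2.    0.09  1.09  0.99] F [-7.6  2.4  9.4] w 0.0298 29.8
F tool [ -2.5  -2.1 -11.9] T tool [ 0.48 -0.87  0.  ]
tip rel mouth in tool [-0.     -0.     -0.0352]
```

View pics/v8.png

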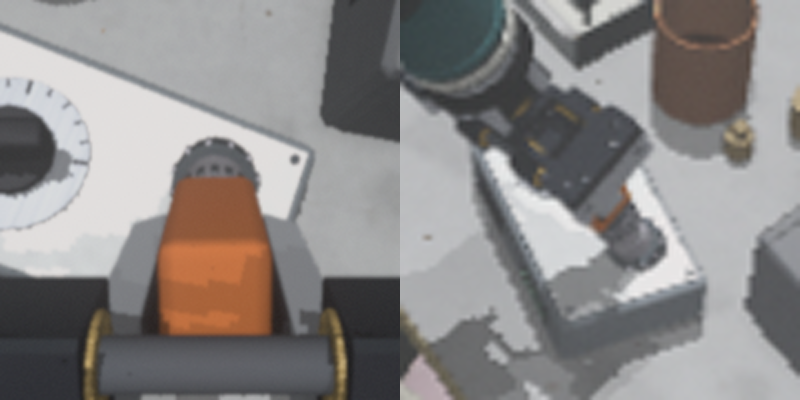

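```bash
python3 -c "
from bench import robot
print(robot.close_job())"
```

```text
the job is handed in; nothing more can be done
None
```

I handed the job in (no verdict returned): the knob pointer is at the green arrow and released, and the gripper still holds the gauge, which looks snapped on in line with the nipple and pushed in about 8 mm (~14 N, both estimated from wrist force and tool position); the other things on the desk were not touched.

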